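# Put the washing aids back in their drip trays

### The job

Tidy the laundry counter: put the blue tub, the green bottle, the yellow soap and the red brush each into the drip tray of its own colour and shape, standing as it stands now, flat on the tray's floor within the rim, and let go. Set each down gently without dropping it from a height or tipping it over, and leave the carton and the mug where they are.

Things in the scene. Friction and masses are not known exactly. Their poses are not given: they have to be found in the camera images.
- tub: Blue round tub of washing tablets with a blue lid bearing a white disc: 62 mm across (lid 64 mm), 70 mm tall, 0.18 to 0.35 kg. Loose. Origin: centre of its underside, z up. Stands upright; belongs in the blue round tray.
- bottle: Green square bottle of softener with a white round cap: body 50 x 50 mm and 54 mm tall (square sides along its x and y), then a narrowing shoulder and a cap 26 mm across, 80 mm tall in all, 0.14 to 0.28 kg. Loose. Origin: centre of its underside, z up. Stands upright; belongs in the green square tray.
- soap: Yellow block of laundry soap: 50 mm (its x) by 80 mm (its y, the long side) by 40 mm tall, 0.18 to 0.35 kg. Loose. Origin: centre of its underside, z up. Lies flat; belongs in the yellow soap dish.
- brush: Red scrubbing brush lying on its white bristles: bristle block 38 x 98 mm from 0 to 22 mm high, red back 46 mm (its x) by 112 mm (its y, the long side) from 22 to 46 mm high, 0.1 to 0.21 kg; the back is the part to grip. Loose. Origin: centre of its underside, z up. Its underside is the bristle tips; belongs in the red long tray.
- round_tray: Blue round drip tray, 92 mm across outside, 84 mm inside the rim. Fixed to the counter. Floor 4 mm thick, rim 4 mm wide whose top is 9 mm above the counter. Origin: centre of its underside, z up.
- square_tray: Green square drip tray, 70 x 70 mm inside the rim, 78 x 78 mm outside, sides along its x and y. Fixed to the counter. Floor 4 mm thick, rim 4 mm wide whose top is 9 mm above the counter. Origin: centre of its underside, z up.
- soap_dish: Yellow rectangular soap dish, 70 mm (its x) by 100 mm (its y) inside the rim, 78 x 108 mm outside. Fixed to the counter. Floor 4 mm thick, rim 4 mm wide whose top is 9 mm above the counter. Origin: centre of its underside, z up.
- brush_tray: Red long tray, 66 mm (its x) by 132 mm (its y) inside the rim, 74 x 140 mm outside. Fixed to the counter. Floor 4 mm thick, rim 4 mm wide whose top is 9 mm above the counter. Origin: centre of its underside, z up.
- carton: Bystander: small white, blue and red washing-powder carton, 45 x 80 mm, 86 mm tall, standing at the left or right of the work, towards the robot. Loose. Origin: centre of its underside, z up.
- mug: Bystander: white mug, 76 mm across with its handle at its +y, 84 mm tall, standing at the other side. Loose. Origin: centre of its underside, z up.

How it is judged:
By the outcome, as a careful person would: the job done as asked, in the order asked, and still so for the second after the job is handed in, with the robot touching nothing.
It also fails if it takes over 112 s, if anything falls off the work surface, if the arm or the gripper's body presses on something with over 40 N, if the wrist force passes 120 N, or if a joint passes its speed limit or range.

### The arm

A 7-joint arm with a two-finger parallel gripper is mounted at the origin on the work surface. World frame = base frame: x ahead of the robot, y to its left, z up, the work surface at z = 0. Lengths are in m, angles in rad, forces in N, time in s.
With the tool pointing down it reaches from about 0.425 to 1.025 m from the base axis. Payload 9.4 kg.
Tool frame: the origin (TCP) lies between the finger pads; the fingertips stand ahead of it and the grasp point (between the pads) lies 8 mm behind it (env.nose_length is the z of the fingertips in the tool frame, in m); z points along the fingers, y is the line along which they close (so a half turn about z gives the same grasp; the last joint's range is limited). The gripper opens to 93 mm and grips with 3 to 60 N. Pads are 15 mm wide; open, the fingers measure 128 mm over their backs; the gripper's body (75 mm by 188 mm) begins 65 mm behind the grasp point.
Start: joints at [-1.291, 0.599, -0.003, 1.599, 0.002, 0.943, -0.08], TCP at [0.253, 0.679, 0.23] pointing down, gripper open.
Joint ranges: [-2.57, 2.57], [-0.35, 1.97], [-1.29, 1.29], [0.11, 2.56], [-1.05, 4.19], [0.11, 1.86], [-2.63, 2.63]. Speed limits (rad/s): [2.22, 2.22, 3.01, 3.01, 3.14, 3.14, 3.14].

### API

Orientations are given as a unit quaternion [w, x, y, z].
In Python, from rig import env, imaging gives the robot as it stands.
- The arm moves only by the tool move_arm, never from a script. Its argument "moves" is one flat list of numbers, 6 for each row, row after row: the shift along the tool's x, y, z in units of 400 mm (1.0 is 400 mm), then the turn, a rotation vector about the tool's x, y, z in units of pi rad (1.0 is pi rad). A call has exactly 8 rows; each row is the pose to reach, as a shift and turn from the pose commanded when the call began, along the tool's axes at that moment, turning the shorter way round; what a row does not reach only later rows make up. A row lasts 1/12 s, in which the tool goes at most 41.7 mm and 7.16 degrees, less where a joint would pass 70% of its speed; a pose out of reach is approached as far as the arm can. A call with a number of a shift or a turn outside -1 to 1 is refused whole. A call with a gripper value outside its range is refused whole. "claw" is the opening, from -1 (shut) to 1 (fully open), set as the call begins (left out, the last holds). The fingers move at their own pace and stop on an object; the grip force is fixed at half the most. Time passes only in rows, so rows that repeat a pose let the fingers close, or fill a call up. It gives the time, the measured TCP pose, the force, the opening and the grip force at its end, in the units of the state.
- env.get_obs(): the state, without advancing time (a new reading comes with each control period).
- imaging.snapshot(name): name is "scene" or "top" or "wrist"; returns the picture (384x512x3 uint8, red, green, blue); there is no depth.
- imaging.calibration(name): a dict with "fovy" (degrees; the focal length in pixels is half the picture's height over the tangent of half this angle, whatever the lens; pixels are square), "cx", "cy" (the principal point, pixels), "rvec" (rotation vector, rad) and "tvec" (3), from world to camera coordinates, as OpenCV has them; the wrist camera has in their place "hand_eye" (4x4, takes a point from camera to tool coordinates, whose origin is the TCP and whose axes are the flange's). Camera axes: x right, y down, z forward; pixel columns grow to the right and rows downward; lengths in m; the calibration is good to about 2 mm. The wrist camera is an equidistant fisheye: a pixel r from the principal point sees the ray r / f radians off the axis. A picture is of the moment at which its call begins: read the wrist's pose just before it. calibration takes no time and is no camera call.
- env.job_done(): hands the job in; it is judged then, once.
The state is a dict: "t": time; "qpos": joint angles; "joint_vel": joint speeds; "joint_efforts": joint torques, N m; "ee_pos": TCP position; "tool_rot": TCP orientation; "contact_force": force on the tool from outside, world axes, zero at the start; "moment": the same for the moment, N m; "gripper_width": opening from 0.0 (shut) to 1.0 (fully open); "gripper_force": force on a finger pad.
Only numpy, scipy, OpenCV 4.12 (cv2) and the standard library are available. Lean on these libraries where they do the work, as an engineer would, in place of code of your own. Each camera call takes 0.05 s, during which the arm holds its last target. There are 200 camera calls.

## Working session

There is one attempt and no reset: what is moved stays moved. The work goes in short steps, Python scripts to look and compute and a tool call to move; the robot and the scene stay as the last step left them, time stands still between calls to the robot, and variables do not carry over. Pictures are saved under pics/ and viewed, at most 18 in all, crops included, and the job is handed in when it is done.

Besides the shell and the picture viewer there is one more tool, called after "Call:" in YAML: its name, and indented under it one key for each argument. move_arm: Moves the arm, as the interface text tells. Shifts and turns lie within -1 to 1; 1 stands for 400 mm of shift or pi rad of turn. Its arguments: {"type":"object","properties":{"moves":{"type":"array","items":{"type":"number","minimum":-1,"maximum":1}},"claw":{"type":"number"}},"required":["moves"]}

```bash
ls; mkdir -p pics; python3 - <<'E'
from rig import env, imaging
import cv2
for n in("scene","top"):
    im=imaging.snapshot(n); cv2.imwrite(f"pics/{n}0.png",im[...,::-1]); print(n,imaging.calibration(n))
print(imaging.calibration("wrist"),env.nose_length); o=env.get_obs(); print(o)
E
```

```text
pics
scene {'fovy': 50.7182183959689, 'cx': 254.75138445192232, 'cy': 195.08692286371692, 'rvec': array([ 0.6948525 ,  2.62976454, -1.15419656]), 'tvec': array([ 0.45243639, -0.15933049,  1.45630646])}
top {'fovy': 42.01856951531724, 'cx': 257.9299917450012, 'cy': 193.74254364422396, 'rvec': array([ 2.16519264, -2.12202149,  0.13701278]), 'tvec': array([-0.01329689,  0.53247066,  1.39177087])}
{'fovy': 65.70646984690485, 'cx': 256.41657322078447, 'cy': 188.10010825471048, 'hand_eye': array([[-7.79360602e-04, -9.65378997e-01, -2.60850118e-01,
         7.31094955e-02],
       [ 9.99999595e-01, -6.34785333e-04, -6.38496388e-04,
         5.94645831e-05],
       [ 4.50807174e-04, -2.60850510e-01,  9.65379101e-01,
        -1.53833085e-01],
       [ 0.00000000e+00,  0.00000000e+00,  0.00000000e+00,
         1.00000000e+00]])} 0.011
{'t': 0.1, 'qpos': array([-1.29071398,  0.60005137, -0.00250601,  1.60004612,  0.00181897,
        0.94289796, -0.0797824 ]), 'joint_vel': array([-1.28745275e-03, -2.00168215e-04,  5.28242952e-04, -1.22512765e-03,
        7.54746052e-05,  3.25302814e-04,  2.20060505e-03]), 'joint_efforts': array([ 4.77383262e-03, -7.66555381e+01,  1.50283579e+00, -2.52933544e+01,
       -5.21679944e-02,  1.36137448e-02,  8.32360706e-05]), 'ee_pos': array([0.25310627, 0.67893609, 0.22884369]), 'tool_rot': array([-4.13463072e-05,  1.77418712e-01,  9.84135209e-01, -6.99630469e-04]), 'contact_force': array([-0.28484368,  0.35496543, -0.56613589]), 'moment': array([-0.06133938,  0.01528293, -0.01772472]), 'gripper_force': 0.0, 'gripper_width': 0.9990818941728669}
```

View pics/top0.png

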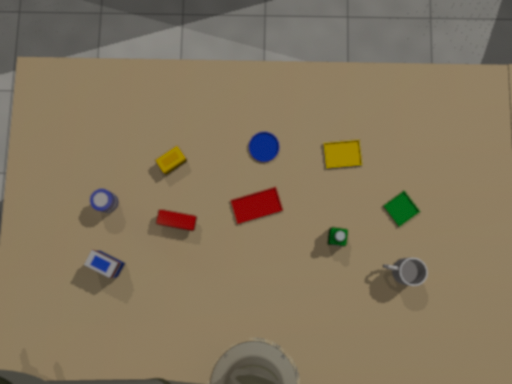

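View pics/scene0.png

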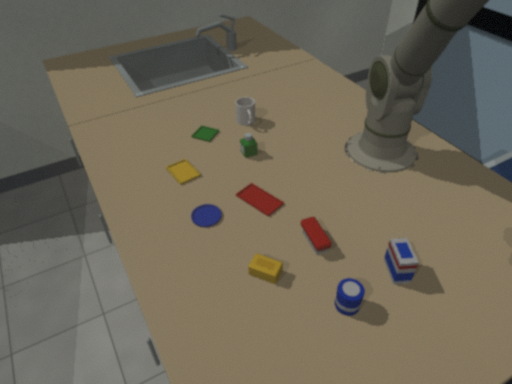

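```bash
cat > h.py <<'E'
import numpy as np, cv2, json
from scipy.optimize import minimize
from scipy.spatial.transform import Rotation as R
from rig import env, imaging
def K(c): f=192/np.tan(np.radians(c["fovy"]/2)); return np.array([[f,0,c["cx"]],[0,f,c["cy"]],[0,0,1]])
def box(a,b,z0,z1): return np.array([[x,y,z] for x in(-a/2,a/2) for y in(-b/2,b/2) for z in(z0,z1)])/1e3
def cyl(d,z0,z1): t=np.arange(0,6.28,.2); return np.array([[d/2*np.cos(u),d/2*np.sin(u),z] for u in t for z in(z0,z1)])/1e3
M=dict(tub=cyl(63,0,70),bottle=box(50,50,0,54),soap=box(50,80,0,40),brush=box(46,112,22,46),round_tray=cyl(92,0,9),
 square_tray=box(78,78,0,9),soap_dish=box(78,108,0,9),brush_tray=box(74,140,0,9))
HUE=dict(tub=(105,130),round_tray=(105,130),bottle=(45,85),square_tray=(45,85),soap=(20,34),soap_dish=(20,34),brush=(-6,6),brush_tray=(-6,6))
def ray(c,px,z):
    Rm=cv2.Rodrigues(c["rvec"])[0]; C=-Rm.T@c["tvec"]; d=Rm.T@np.linalg.inv(K(c))@[*px,1]; return C+d*(z-C[2])/d[2]
def mask(im,n):
    h,s,v=[a.astype(int) for a in cv2.split(cv2.cvtColor(im,cv2.COLOR_RGB2HSV))]
    lo,hi=HUE[n]; return ((((h-lo)%180)<=hi-lo)&(s>150)&(v>40)).astype(np.uint8)
def blob(im,n,px):
    k,l,st,ce=cv2.connectedComponentsWithStats(mask(im,n))
    c=[i for i in range(1,k) if st[i,4]>40]; i=min(c,key=lambda i:np.hypot(*(ce[i]-px)))
    p=np.argwhere(l==i)[:,::-1].astype(np.int32); m=np.zeros(l.shape,np.uint8)
    cv2.fillConvexPoly(m,cv2.convexHull(p),255); return m/255.
def project(c,P): return cv2.projectPoints(P,c["rvec"],c["tvec"],K(c),None)[0][:,0]
def render(c,P):
    h=cv2.convexHull(project(c,P).astype(np.float32))[:,0]
    s=4; m=np.zeros((384*s,512*s),np.uint8); cv2.fillConvexPoly(m,np.round(((h+.5)*s-.5)*16).astype(np.int32),255,shift=4)
    return cv2.resize(m,(512,384),interpolation=cv2.INTER_AREA)/255.
def pose(q,P): c,s=np.cos(q[2]),np.sin(q[2]); return P@np.array([[c,-s,0],[s,c,0],[0,0,1]]).T+[q[0],q[1],q[3] if len(q)>3 else 0]
def fit(n,obs,xy,yaws):
    best=None
    for y in yaws:
        f=lambda q:sum(np.abs(m-render(c,pose(q,M[n]))).sum() for c,m in obs)
        r=minimize(f,[*xy,y],method="Nelder-Mead",options=dict(initial_simplex=[[*xy,y],[xy[0]+.01,xy[1],y],[xy[0],xy[1]+.01,y],[*xy,y+.25]],xatol=1e-4,fatol=.1,maxiter=120))
        if best is None or r.fun<best.fun: best=r
    return best
def go(x,y,z,ang=None):
    """shift and turn (move units) to TCP x,y,z with closing line at ang (world, deg)"""
    o=env.get_obs(); w=o["tool_rot"]; T=R.from_quat([w[1],w[2],w[3],w[0]])
    cur=np.degrees(np.arctan2(*T.as_matrix()[[1,0],1]))
    a=cur if ang is None else cur+((ang-cur+90)%180-90)
    a=np.radians(a); ya=np.array([np.cos(a),np.sin(a),0]); za=np.array([0,0,-1.]); 
    Tt=R.from_matrix(np.c_[np.cross(ya,za),ya,za])
    d=T.inv().apply(np.array([x,y,z])-o["ee_pos"])/.4; r=(T.inv()*Tt).as_rotvec()/np.pi
    print("from",o["ee_pos"].round(4),round(cur,1),"t",round(o["t"],2),"shift",d.round(4),"turn",r.round(4),"q7",o["qpos"][6].round(2))
E
python3 - <<'E'
from h import *
C={n:imaging.calibration(n) for n in("top","scene")}
I={n:cv2.imread(f"pics/{n}0.png")[...,::-1].copy() for n in C}
px=dict(tub=((102,200),(349,296)),bottle=((338,237),(249,147)),soap=((171,160),(266,267)),brush=((177,220),(316,233)),round_tray=((264,147),(207,215)),square_tray=((401,209),(206,133)),soap_dish=((342,154),(183,171)),brush_tray=((257,205),(260,199)))
out={}
for n,(a,b) in px.items():
    obs=[(C["top"],blob(I["top"],n,a)),(C["scene"],blob(I["scene"],n,b))]
    xy=ray(C["top"],a,.03 if n in("tub","bottle","soap","brush") else .005)[:2]
    yaws=[0] if n in("tub","round_tray") else [0,.8] if n in("bottle","square_tray") else [0,.8,1.6,-.8]
    r=fit(n,obs,xy,yaws); r1=fit(n,obs[:1],r.x[:2],[r.x[2]])
    print(n,r.x[:2].round(4),np.degrees(r.x[2]).round(1),r.fun.round(0),[m.sum().round() for _,m in obs],"top only",r1.x[:2].round(4),np.degrees(r1.x[2]).round(1),r1.fun.round(0))
for n,p in(("carton",(104,264)),("mug",(410,271))): print(n,ray(C["top"],p,.08))
E
```

```text
tub [0.4829 0.4208] 65.0 1042.0 [np.float64(157.0), np.float64(582.0)] top only [ 0.3633 -0.0155] 553.6 578.0Traceback (most recent call last):
  File "<stdin>", line 7, in <module>
  File "h.py", line 18, in blob
    c=[i for i in range(1,k) if st[i,4]>40]; i=min(c,key=lambda i:np.hypot(*(ce[i]-px)))
                                               ~~~^^^^^^^^^^^^^^^^^^^^^^^^^^^^^^^^^^^^^^
ValueError: min() iterable argument is empty
```

```bash
python3 - <<'E'
import cv2
for n,ps in dict(top=[(102,190),(102,200),(112,205),(94,205),(331,232),(340,244),(401,209),(171,160),(177,220),(257,205),(342,154),(300,300)],scene=[(349,285),(349,308),(338,296),(246,150),(206,133),(266,275),(266,262),(318,240),(183,171),(300,300)]).items():
    h=cv2.cvtColor(cv2.imread(f"pics/{n}0.png"),cv2.COLOR_BGR2HSV); print(n,[(p,h[p[1],p[0]].tolist()) for p in ps])
t=cv2.imread("pics/top0.png"); s=cv2.imread("pics/scene0.png")
a=[cv2.resize(i[y:y+60,x:x+60],(380,290),interpolation=0) for i,x,y in((t,72,170),(t,308,207),(s,319,266),(s,219,117))]
cv2.imwrite("pics/c1.png",cv2.vconcat([cv2.hconcat(a[:2]),cv2.hconcat(a[2:])]))
E
```

```text
top [((102, 190), [118, 127, 122]), ((102, 200), [13, 13, 141]), ((112, 205), [133, 32, 71]), ((94, 205), [117, 131, 123]), ((331, 232), [66, 251, 70]), ((340, 244), [65, 218, 68]), ((401, 209), [67, 247, 99]), ((171, 160), [23, 255, 152]), ((177, 220), [0, 244, 134]), ((257, 205), [0, 247, 135]), ((342, 154), [25, 255, 159]), ((300, 300), [19, 81, 142])]
scene [((349, 285), [30, 4, 135]), ((349, 308), [117, 57, 80]), ((338, 296), [116, 163, 86]), ((246, 150), [50, 117, 63]), ((206, 133), [57, 140, 95]), ((266, 275), [22, 160, 105]), ((266, 262), [22, 181, 141]), ((318, 240), [3, 197, 123]), ((183, 171), [23, 177, 153]), ((300, 300), [19, 70, 134])]
```

View pics/c1.png

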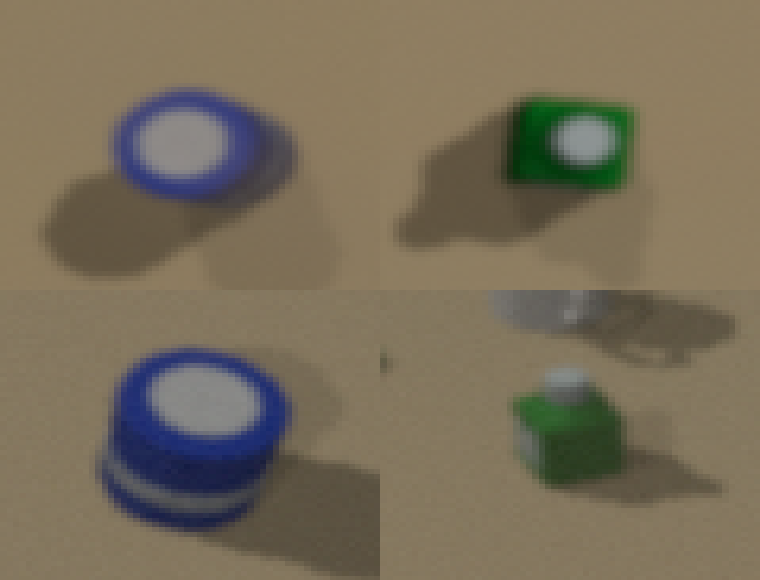

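```bash
cat >> h.py <<'E'
M["bottle"]=np.r_[M["bottle"],cyl(28,64,66)]
M["tub"]=np.r_[cyl(62,0,50),cyl(64,52,70)]
def blob(im,n,px,rad=36,smin=None):
    h,s,v=[a.astype(int) for a in cv2.split(cv2.cvtColor(im,cv2.COLOR_RGB2HSV))]
    lo,hi=HUE[n]; sm=smin or (60 if n=="tub" else 115)
    yy,xx=np.mgrid[:384,:512]
    m=((((h-lo)%180)<=hi-lo)&(s>sm)&(v>35)&(np.hypot(xx-px[0],yy-px[1])<rad)).astype(np.uint8)
    m=cv2.morphologyEx(m,cv2.MORPH_OPEN,np.ones((2,2)))
    p=np.argwhere(m)[:,::-1].astype(np.int32); o=np.zeros(m.shape,np.uint8)
    cv2.fillConvexPoly(o,cv2.convexHull(p),255); return o/255.
PX=dict(tub=((102,200),(349,296)),bottle=((338,237),(249,147)),soap=((171,160),(266,267)),brush=((177,220),(316,233)),round_tray=((264,147),(207,215)),square_tray=((401,209),(206,133)),soap_dish=((342,154),(183,171)),brush_tray=((257,205),(260,199)))
HUE["bottle"]=HUE["square_tray"]=(40,85)
E
python3 - <<'E'
from h import *
C={n:imaging.calibration(n) for n in("top","scene")}
I={n:cv2.imread(f"pics/{n}0.png")[...,::-1].copy() for n in C}
for n,(a,b) in PX.items():
    obs=[(C["top"],blob(I["top"],n,a)),(C["scene"],blob(I["scene"],n,b))]
    xy=ray(C["top"],a,.03 if n in("tub","bottle","soap","brush") else .005)[:2]
    yaws=[0] if n in("tub","round_tray") else [0,.8] if n in("bottle","square_tray") else [0,.8,1.6,-.8]
    rs=[fit(n,o,xy,yaws) for o in(obs,obs[:1],obs[1:])]
    print(n,[m.sum().round() for _,m in obs],*[(r.x[:2].round(4).tolist(),np.degrees(r.x[2]).round(1),r.fun.round(0)) for r in rs])
for n,p in(("carton",(104,264)),("mug",(410,271))): print(n,ray(C["top"],p,.08))
E
```

```text
tub [np.float64(414.0), np.float64(850.0)] ([0.5023, 0.4398], np.float64(10.2), np.float64(250.0)) ([0.5019, 0.4345], np.float64(28.6), np.float64(154.0)) ([0.5018, 0.44], np.float64(8.6), np.float64(90.0))
bottle [np.float64(333.0), np.float64(103.0)] ([0.4133, -0.2332], np.float64(-23.0), np.float64(294.0)) ([0.4139, -0.2325], np.float64(0.0), np.float64(54.0)) ([0.407, -0.2381], np.float64(61.3), np.float64(206.0))
soap [np.float64(596.0), np.float64(756.0)] ([0.6266, 0.2548], np.float64(34.9), np.float64(155.0)) ([0.6271, 0.2517], np.float64(35.8), np.float64(41.0)) ([0.6276, 0.258], np.float64(36.8), np.float64(67.0))
brush [np.float64(617.0), np.float64(579.0)] ([0.4514, 0.2283], np.float64(-10.4), np.float64(217.0)) ([0.4509, 0.2262], np.float64(-9.6), np.float64(73.0)) ([0.4519, 0.2299], np.float64(166.2), np.float64(131.0))
round_tray [np.float64(693.0), np.float64(458.0)] ([0.6759, -0.0176], np.float64(5.5), np.float64(208.0)) ([0.6751, -0.0188], np.float64(5.6), np.float64(75.0)) ([0.6752, -0.016], np.float64(7.6), np.float64(128.0))
square_tray [np.float64(724.0), np.float64(219.0)] ([0.4996, -0.4208], np.float64(36.8), np.float64(135.0)) ([0.4996, -0.4216], np.float64(36.7), np.float64(42.0)) ([0.5011, -0.4109], np.float64(46.5), np.float64(79.0))
soap_dish [np.float64(1091.0), np.float64(544.0)] ([0.6597, -0.2498], np.float64(5.7), np.float64(174.0)) ([0.6589, -0.2514], np.float64(6.5), np.float64(90.0)) ([0.66, -0.2427], np.float64(5.9), np.float64(26.0))
brush_tray [np.float64(1239.0), np.float64(764.0)] ([0.5012, 0.0005], np.float64(17.6), np.float64(180.0)) ([0.5004, -0.0006], np.float64(17.5), np.float64(44.0)) ([0.5031, 0.0067], np.float64(17.5), np.float64(70.0))
carton [0.32507994 0.41246207 0.08      ]
mug [ 0.32367171 -0.41873091  0.08      ]
```

```bash
cat >> h.py <<'E'
def wproj(P,o,c):
    w=o["tool_rot"]; T=np.eye(4); T[:3,:3]=R.from_quat([w[1],w[2],w[3],w[0]]).as_matrix(); T[:3,3]=o["ee_pos"]
    E=np.linalg.inv(T@c["hand_eye"])
    return cv2.fisheye.projectPoints(P[:,None].astype(float),cv2.Rodrigues(E[:3,:3])[0],E[:3,3],K(c),np.zeros(4))[0][:,0]
_p=project
def project(c,P): return wproj(P,c["o"],c) if "hand_eye" in c else _p(c,P)
def look(n,guess,name,rad=130,dz=0,smin=None):
    o=env.get_obs(); im=imaging.snapshot("wrist"); c=dict(imaging.calibration("wrist"),o=o)
    cv2.imwrite(f"pics/{name}.png",im[...,::-1])
    q=pose([guess[0],guess[1],0],np.array([[0,0,.02+dz]]))
    Mo=M[n]; M[n]=Mo+[0,0,dz]
    m=blob(im,n,project(c,q)[0],rad,smin); r=fit(n,[(c,m)],guess[:2],[guess[2]]); M[n]=Mo
    print(n,"fit",r.x[:2].round(4),np.degrees(r.x[2]).round(1),"res",(r.fun/m.sum()).round(3),"area",m.sum())
    v=np.ascontiguousarray(im[...,::-1]); e=(m>.5).astype(np.uint8)
    cv2.drawContours(v,cv2.findContours(e,0,2)[0],-1,(255,0,255),1)
    cv2.imwrite(f"pics/{name}v.png",v); return r.x
E
python3 -c "
from h import *
go(.502,.438,.2,42)"
```

```text
from [0.2531 0.6789 0.2288] 69.6 t 0.1 shift [-0.7934 -0.347   0.0727] turn [-0.0004  0.0002  0.1531] q7 -0.08
```

Call:
move_arm:
  moves: [-0.793, -0.347, 0.073, 0, 0, 0.153, -0.793, -0.347, 0.073, 0, 0, 0.153, -0.793, -0.347, 0.073, 0, 0, 0.153, -0.793, -0.347, 0.073, 0, 0, 0.153, -0.793, -0.347, 0.073, 0, 0, 0.153, -0.793, -0.347, 0.073, 0, 0, 0.153, -0.793, -0.347, 0.073, 0, 0, 0.153, -0.793, -0.347, 0.073, 0, 0, 0.153]
  claw: 1

```text
t: 0.77
ee_pos: [0.4928, 0.4467, 0.2012]
tool_rot: [-0.0, 0.406, 0.914, -0.0]
contact_force: [0.7, -0.0, 0.7]
gripper_width: 1.001
gripper_force: 0.0
```

```bash
python3 -c "
from h import *
x=look('tub',[.502,.438,0],'w1')
go(x[0],x[1],.03,None)"
```

```text
tub fit [0.5033 0.436 ] 0.5 res 0.568 area 7560.0
from [0.5006 0.4378 0.2008] 41.4 t 0.82 shift [-0.005   0.0023  0.4272] turn [-0.0003  0.0021  0.    ] q7 -0.0
```

View pics/w1v.png

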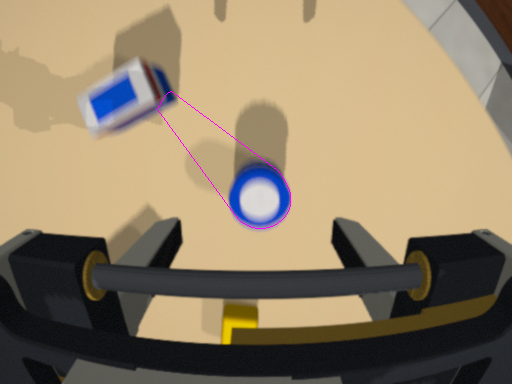

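```bash
python3 -c "
from h import *
x=look('tub',[.502,.438,0],'w2',60)
go(x[0],x[1],.034,42)"
```

```text
tub fit [0.5037 0.4391] -0.3 res 0.093 area 3197.0
from [0.4982 0.4405 0.2011] 41.4 t 0.87 shift [-0.0098  0.0085  0.4177] turn [-0.0003  0.0015 -0.0033] q7 -0.01
```

Call:
move_arm:
  moves: [-0.008, 0.006, 0.05, 0, 0, 0, -0.008, 0.006, 0.14, 0, 0, 0, -0.008, 0.006, 0.22, 0, 0, 0, -0.008, 0.006, 0.29, 0, 0, 0, -0.008, 0.006, 0.35, 0, 0, 0, -0.008, 0.006, 0.4, 0, 0, 0, -0.008, 0.006, 0.418, 0, 0, 0, -0.008, 0.006, 0.418, 0, 0, 0]

```text
t: 1.53
ee_pos: [0.4947, 0.4468, 0.0323]
tool_rot: [-0.001, 0.407, 0.914, -0.002]
contact_force: [-0.1, 0.4, 0.1]
gripper_width: 1.001
gripper_force: 0.0
```

Call:
move_arm:
  moves: [0, 0, 0, 0, 0, 0, 0, 0, 0, 0, 0, 0, 0, 0, 0, 0, 0, 0, 0, 0, 0, 0, 0, 0, 0, 0, 0, 0, 0, 0, 0, 0, 0, 0, 0, 0, 0, 0, 0, 0, 0, 0, 0, 0, 0, 0, 0, 0]
  claw: -1

```text
t: 2.2
ee_pos: [0.496, 0.4478, 0.0353]
tool_rot: [0.0, 0.407, 0.914, 0.0]
contact_force: [-2.2, 0.3, 6.5]
gripper_width: 0.667
gripper_force: 29.7
```

```bash
python3 -c "
from h import *
for i in range(2): 
  go(.503,.438,.11,20); imaging.snapshot('top')
print(env.get_obs()['contact_force'],env.get_obs()['gripper_width'],env.get_obs()['gripper_force'])
go(.6755,-.018,.12,10)"
```

```text
from [0.496  0.4478 0.0353] 42.0 t 2.2 shift [-0.0298 -0.0032 -0.1866] turn [ 3.000e-04 -1.000e-04  1.223e-01] q7 0.02
from [0.496  0.4478 0.0353] 42.0 t 2.25 shift [-0.0298 -0.0032 -0.1867] turn [ 3.000e-04 -1.000e-04  1.223e-01] q7 0.02
[-0.88420617 -0.29249417  7.14635755] 0.6660960160707718 29.725137054920197
from [0.496  0.4478 0.0353] 42.0 t 2.3 shift [-1.1655 -0.4458 -0.2122] turn [ 3.000e-04 -1.000e-04  1.779e-01] q7 0.02
```

```bash
python3 -c "
from h import *
x=look('tub',[.502,.438,0],'w3',90)
go(x[0],x[1],.034,42)"
```

```text
tub fit [0.5035 0.4394] 3.8 res 0.091 area 13477.0
from [0.496  0.4478 0.0353] 42.0 t 2.35 shift [-0.028  -0.0003  0.0033] turn [ 0.0003 -0.      0.0001] q7 0.02
```

View pics/w3v.png

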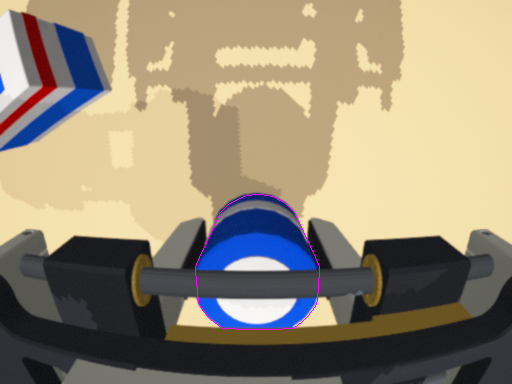

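Call:
move_arm:
  moves: [0, 0, 0, 0, 0, 0, 0, 0, 0, 0, 0, 0, 0, 0, 0, 0, 0, 0, 0, 0, 0, 0, 0, 0, -0.014, 0, 0, 0, 0, 0, -0.028, 0, 0, 0, 0, 0, -0.028, 0, 0, 0, 0, 0, -0.028, 0, 0, 0, 0, 0]
  claw: 1

```text
t: 3.02
ee_pos: [0.5039, 0.4384, 0.0344]
tool_rot: [0.0, 0.407, 0.913, -0.0]
contact_force: [0.3, -0.6, -0.3]
gripper_width: 1.003
gripper_force: 0.0
```

Call:
move_arm:
  moves: [0, 0, 0, 0, 0, 0, 0, 0, 0, 0, 0, 0, 0, 0, 0, 0, 0, 0, 0, 0, 0, 0, 0, 0, 0, 0, 0, 0, 0, 0, 0, 0, 0, 0, 0, 0, 0, 0, 0, 0, 0, 0, 0, 0, 0, 0, 0, 0]
  claw: -1

```text
t: 3.68
ee_pos: [0.5032, 0.4394, 0.0344]
tool_rot: [-0.0, 0.407, 0.914, 0.0]
contact_force: [0.2, 0.4, -0.1]
gripper_width: 0.682
gripper_force: 30.0
```

```bash
python3 -c "
from h import *
x=look('tub',[.502,.438,0],'w4',90)
go(x[0],x[1],.034,42)
go(.6755,-.018,.12,10)"
```

```text
tub fit [0.503  0.4394] 6.3 res 0.058 area 14631.0
from [0.5033 0.4394 0.0344] 42.0 t 3.73 shift [ 0.0006 -0.0004  0.0011] turn [ 0.     -0.      0.0001] q7 0.03
from [0.5033 0.4394 0.0344] 42.0 t 3.73 shift [-1.1376 -0.4456 -0.214 ] turn [ 0.     -0.      0.1779] q7 0.03
```

Call:
move_arm:
  moves: [0, 0, -0.05, 0, 0, 0, 0, 0, -0.13, 0, 0, 0, -0.028, -0.011, -0.19, 0, 0, 0.004, -0.084, -0.033, -0.214, 0, 0, 0.013, -0.168, -0.066, -0.214, 0, 0, 0.026, -0.261, -0.102, -0.214, 0, 0, 0.041, -0.354, -0.139, -0.214, 0, 0, 0.055, -0.447, -0.175, -0.214, 0, 0, 0.07]

```text
t: 4.4
ee_pos: [0.571, 0.2578, 0.12]
tool_rot: [-0.0, 0.505, 0.863, -0.0]
contact_force: [1.2, -0.0, -1.9]
gripper_width: 0.679
gripper_force: 30.0
```

```bash
python3 -c "
from h import *
go(.6755,-.018,.12,10); print(env.get_obs()['gripper_width'])"
```

```text
from [0.571  0.2578 0.12  ] 29.3 t 4.4 shift [-7.290e-01 -1.099e-01  2.000e-04] turn [-1.000e-04  0.000e+00  1.074e-01] q7 0.13
0.6791866427428874
```

Call:
move_arm:
  moves: [-0.099, -0.015, 0, 0, 0, 0.016, -0.198, -0.03, 0, 0, 0, 0.032, -0.297, -0.045, 0, 0, 0, 0.047, -0.396, -0.06, 0, 0, 0, 0.062, -0.495, -0.075, 0, 0, 0, 0.077, -0.59, -0.089, 0, 0, 0, 0.09, -0.67, -0.101, 0, 0, 0, 0.1, -0.731, -0.111, 0, 0, 0, 0.107]

```text
t: 5.07
ee_pos: [0.6763, -0.0211, 0.1199]
tool_rot: [0.0, 0.643, 0.765, -0.001]
contact_force: [0.6, -1.3, -1.9]
gripper_width: 0.679
gripper_force: 30.0
```

Call:
move_arm:
  moves: [0, 0, 0.04, 0, 0, 0, 0, 0, 0.08, 0, 0, 0, 0, 0, 0.1, 0, 0, 0, 0, 0, 0.1, 0, 0, 0, 0, 0, 0.1, 0, 0, 0, 0, 0, 0.1, 0, 0, 0, 0, 0, 0.1, 0, 0, 0, 0, 0, 0.1, 0, 0, 0]

```text
t: 5.73
ee_pos: [0.6763, -0.0167, 0.0809]
tool_rot: [0.0, 0.642, 0.767, 0.0]
contact_force: [0.1, -0.1, -1.9]
gripper_width: 0.683
gripper_force: 30.0
```

```bash
python3 -c "
from h import *
go(.6755,-.018,.039,10); print(env.get_obs()['contact_force'])
o=env.get_obs()
x=look('tub',[*o['ee_pos'][:2],0],'w5',100,dz=o['ee_pos'][2]-.0344)
x=look('round_tray',[.6755,-.018,0],'w6',130)
"
```

```text
from [ 0.6763 -0.0167  0.0809] 10.2 t 5.73 shift [-0.0028 -0.0028  0.1047] turn [0.0004 0.0001 0.001 ] q7 0.3
[ 0.05222284 -0.11234866 -1.89049813]
tub fit [ 0.6748 -0.0097] 8.2 res 0.204 area 19270.0
round_tray fit [ 0.6793 -0.0167] 17.3 res 0.488 area 19129.0
```

View pics/w6v.png

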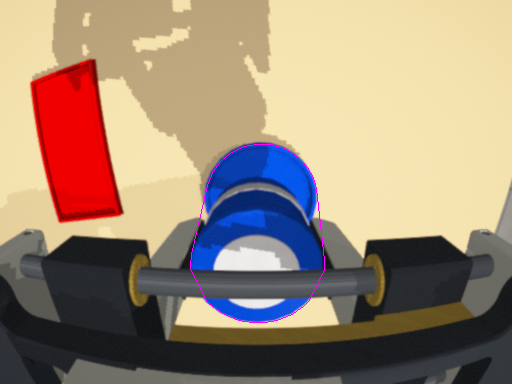

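```bash
python3 -c "
from h import *
o=env.get_obs(); c=dict(imaging.calibration('wrist'),o=o)
for xy in((.6755,-.018),(.6755,-.016),(.68,-.018)):
  p=project(c,pose([*xy,0],M['round_tray'])); print(xy,p[:,1].min().round(1),p[:,0].min().round(1),p[:,0].max().round(1))
  p=project(c,pose([*xy,0],np.array([[.05,.0,0]])))
"
```

```text
(0.6755, -0.018) 144.6 199.3 313.2
(0.6755, -0.016) 142.2 199.6 313.8
(0.68, -0.018) 145.6 204.7 318.5
```

Call:
move_arm:
  moves: [0, 0.005, 0.02, 0, 0, 0, 0, 0.005, 0.045, 0, 0, 0, 0, 0.005, 0.065, 0, 0, 0, 0, 0.005, 0.08, 0, 0, 0, 0, 0.005, 0.09, 0, 0, 0, 0, 0.005, 0.097, 0, 0, 0, 0, 0.005, 0.102, 0, 0, 0, 0, 0.005, 0.104, 0, 0, 0]

```text
t: 6.5
ee_pos: [0.6778, -0.0168, 0.0384]
tool_rot: [-0.0, 0.642, 0.767, -0.0]
contact_force: [-1.8, 0.4, 4.9]
gripper_width: 0.684
gripper_force: 30.0
```

```bash
python3 -c "
from h import *
go(.678,-.017,.0382); imaging.snapshot('top'); imaging.snapshot('top');go(.678,-.017,.0382); print(env.get_obs()['contact_force'])
"
```

```text
from [ 0.6778 -0.0168  0.0384] 10.2 t 6.5 shift [-0.0007  0.0004  0.0005] turn [-0.0001 -0.     -0.    ] q7 0.31
from [ 0.678  -0.0167  0.0386] 10.2 t 6.6 shift [-0.0007 -0.0002  0.001 ] turn [ 0.0001  0.     -0.    ] q7 0.31
[ 0.08548206 -0.58887088 -1.73615419]
```

Call:
move_arm:
  moves: [0, 0, 0.001, 0, 0, 0, 0, 0, 0.002, 0, 0, 0, 0, 0, 0.002, 0, 0, 0, 0, 0, 0.002, 0, 0, 0, 0, 0, 0.002, 0, 0, 0, 0, 0, 0.002, 0, 0, 0, 0, 0, 0.002, 0, 0, 0, 0, 0, 0.002, 0, 0, 0]

```text
t: 7.27
ee_pos: [0.6782, -0.0167, 0.0384]
tool_rot: [0.0, 0.642, 0.767, 0.0]
contact_force: [-1.4, 0.3, 4.9]
gripper_width: 0.683
gripper_force: 30.0
```

Call:
move_arm:
  moves: [0, 0, 0, 0, 0, 0, 0, 0, 0, 0, 0, 0, 0, 0, 0, 0, 0, 0, 0, 0, 0, 0, 0, 0, 0, 0, 0, 0, 0, 0, 0, 0, 0, 0, 0, 0, 0, 0, 0, 0, 0, 0, 0, 0, 0, 0, 0, 0]
  claw: 1

```text
t: 7.93
ee_pos: [0.6778, -0.0167, 0.0376]
tool_rot: [-0.0, 0.642, 0.767, -0.0]
contact_force: [0.6, 0.1, 0.1]
gripper_width: 1.003
gripper_force: 0.0
```

```bash
python3 -c "
from h import *
go(.6778,-.017,.2)
go(.414,-.2325,.2,0)"
```

```text
from [ 0.6778 -0.0167  0.0376] 10.2 t 7.93 shift [-8.000e-04 -3.000e-04 -4.061e-01] turn [-0.  0.  0.] q7 0.31
from [ 0.6778 -0.0167  0.0376] 10.2 t 7.93 shift [-0.4148 -0.7444 -0.406 ] turn [-0.      0.      0.0564] q7 0.31
```

Call:
move_arm:
  moves: [0, 0, -0.05, 0, 0, 0, 0, 0, -0.15, 0, 0, 0, 0, 0, -0.25, 0, 0, 0, 0, 0, -0.35, 0, 0, 0, -0.03, -0.052, -0.4, 0, 0, 0.005, -0.078, -0.14, -0.406, 0, 0, 0.014, -0.126, -0.227, -0.406, 0, 0, 0.022, -0.175, -0.315, -0.406, 0, 0, 0.03]

```text
t: 8.6
ee_pos: [0.5651, -0.1083, 0.2008]
tool_rot: [0.001, 0.677, 0.736, 0.0]
contact_force: [0.3, -1.4, -0.4]
gripper_width: 0.998
gripper_force: 0.0
```

```bash
python3 -c "
from h import *
go(.414,-.2325,.2,0)"
```

```text
from [ 0.5651 -0.1083  0.2008] 4.7 t 8.6 shift [-0.2782 -0.4022  0.0013] turn [0.0005 0.0001 0.0264] q7 0.35
```

Call:
move_arm:
  moves: [-0.057, -0.082, 0, 0, 0, 0.005, -0.114, -0.165, 0, 0, 0, 0.01, -0.171, -0.247, 0, 0, 0, 0.016, -0.22, -0.318, 0, 0, 0, 0.02, -0.255, -0.369, 0, 0, 0, 0.024, -0.277, -0.402, 0, 0, 0, 0.026, -0.277, -0.402, 0, 0, 0, 0.026, -0.277, -0.402, 0, 0, 0, 0.026]

```text
t: 9.27
ee_pos: [0.4149, -0.232, 0.2003]
tool_rot: [0.0, 0.707, 0.707, 0.0]
contact_force: [-0.0, 0.3, 0.1]
gripper_width: 0.999
gripper_force: 0.0
```

```bash
python3 -c "
from h import *
x=look('bottle',[.414,-.2325,0],'w7',70)
go(x[0],x[1],.024,np.degrees(x[2]))"
```

```text
bottle fit [ 0.4159 -0.2284] -7.0 res 0.093 area 2349.0
from [ 0.4158 -0.2314  0.2002] 0.1 t 9.32 shift [ 7.400e-03 -1.000e-04  4.406e-01] turn [ 0.0003 -0.      0.0393] q7 0.57
```

View pics/w7v.png

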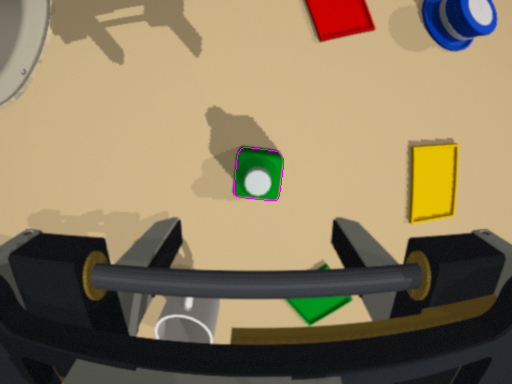

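Call:
move_arm:
  moves: [0.007, 0, 0.05, 0, 0, 0.02, 0.007, 0, 0.14, 0, 0, 0.039, 0.007, 0, 0.23, 0, 0, 0.039, 0.007, 0, 0.31, 0, 0, 0.039, 0.007, 0, 0.37, 0, 0, 0.039, 0.007, 0, 0.41, 0, 0, 0.039, 0.007, 0, 0.44, 0, 0, 0.039, 0.007, 0, 0.44, 0, 0, 0.039]

```text
t: 9.98
ee_pos: [0.4156, -0.2274, 0.0216]
tool_rot: [-0.002, 0.748, 0.664, -0.0]
contact_force: [-0.1, -0.3, 0.6]
gripper_width: 0.997
gripper_force: 0.0
```

Call:
move_arm:
  moves: [0, 0, 0, 0, 0, 0, 0, 0, 0, 0, 0, 0, 0, 0, 0, 0, 0, 0, 0, 0, 0, 0, 0, 0, 0, 0, 0, 0, 0, 0, 0, 0, 0, 0, 0, 0, 0, 0, 0, 0, 0, 0, 0, 0, 0, 0, 0, 0]
  claw: -1

```text
t: 10.65
ee_pos: [0.4154, -0.2288, 0.0244]
tool_rot: [0.0, 0.749, 0.663, 0.0]
contact_force: [-0.6, -0.1, 5.9]
gripper_width: 0.536
gripper_force: 30.0
```

```bash
python3 -c "
from h import *
x=look('bottle',[.4159,-.2284,-.12],'w8',80)
go(x[0],x[1],.024,np.degrees(x[2]))
go(.4996,-.4212,.14,36.8);go(.4996,-.4212,.14,-53.2)"
```

```text
bottle fit [ 0.4151 -0.2311] -6.6 res 0.125 area 10697.0
from [ 0.4154 -0.2288  0.0244] -6.9 t 10.7 shift [-0.0057 -0.0002  0.001 ] turn [ 0.0003  0.     -0.0018] q7 0.61
from [ 0.4154 -0.2288  0.0244] -6.9 t 10.7 shift [-0.452   0.2673 -0.2888] turn [ 2.00e-04  1.00e-04 -2.43e-01] q7 0.61
from [ 0.4154 -0.2288  0.0244] -6.9 t 10.7 shift [-0.452   0.2673 -0.2888] turn [ 3.00e-04 -1.00e-04  2.57e-01] q7 0.61
```

Call:
move_arm:
  moves: [0, 0, -0.05, 0, 0, 0, 0, 0, -0.14, 0, 0, -0.01, -0.03, 0.018, -0.22, 0, 0, -0.045, -0.1, 0.059, -0.28, 0, 0, -0.08, -0.185, 0.109, -0.289, 0, 0, -0.115, -0.27, 0.16, -0.289, 0, 0, -0.15, -0.355, 0.21, -0.289, 0, 0, -0.19, -0.42, 0.248, -0.289, 0, 0, -0.22]

```text
t: 11.37
ee_pos: [0.4938, -0.4106, 0.1399]
tool_rot: [0.001, 0.478, 0.879, -0.0]
contact_force: [0.5, -1.2, -2.6]
gripper_width: 0.532
gripper_force: 30.0
```

```bash
python3 -c "
from h import *
go(.4996,-.4212,.09,36.8)"
```

```text
from [ 0.4938 -0.4106  0.1399] 33.0 t 11.37 shift [-0.0299 -0.0022  0.1248] turn [-0.0001  0.0005 -0.0214] q7 1.21
```

Call:
move_arm:
  moves: [-0.018, 0, 0.04, 0, 0, -0.01, -0.03, -0.002, 0.08, 0, 0, -0.021, -0.03, -0.002, 0.11, 0, 0, -0.021, -0.03, -0.002, 0.125, 0, 0, -0.021, -0.03, -0.002, 0.125, 0, 0, -0.021, -0.03, -0.002, 0.125, 0, 0, -0.021, -0.03, -0.002, 0.125, 0, 0, -0.021, -0.03, -0.002, 0.125, 0, 0, -0.021]

```text
t: 12.03
ee_pos: [0.4996, -0.4179, 0.0906]
tool_rot: [0.001, 0.45, 0.893, -0.0]
contact_force: [-0.1, 0.9, -2.7]
gripper_width: 0.534
gripper_force: 30.0
```

```bash
cat >> h.py <<'E'
def overlay(items,name):
    """draw predicted model outlines on a fresh wrist picture"""
    o=env.get_obs(); im=np.ascontiguousarray(imaging.snapshot("wrist")[...,::-1]); c=dict(imaging.calibration("wrist"),o=o)
    for n,q in items:
        cv2.polylines(im,[np.round(cv2.convexHull(project(c,pose(q,M[n])).astype(np.float32))).astype(np.int32)],True,(255,0,255),1)
    cv2.imwrite(f"pics/{name}.png",im)
E
python3 -c "
from h import *
overlay([('square_tray',[.4996,-.4212,np.radians(36.8)]),('bottle',[*env.get_obs()['ee_pos'][:2],np.radians(36.8),env.get_obs()['ee_pos'][2]-.0244])],'w9')
go(.4996,-.4212,.0285,36.8)"
```

```text
from [ 0.4996 -0.4179  0.0906] 36.5 t 12.08 shift [-0.0063 -0.0049  0.1553] turn [ 0.0001  0.0004 -0.0019] q7 1.26
```

View pics/w9.png

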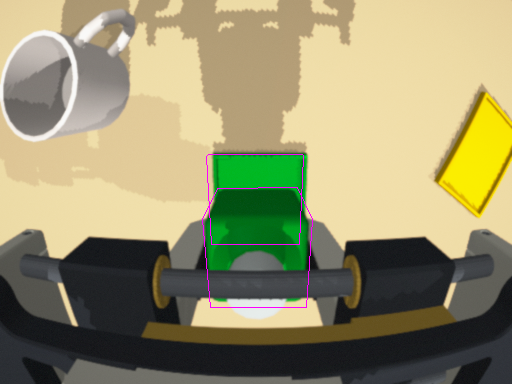

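Call:
move_arm:
  moves: [0.003, 0.001, 0.03, 0, 0, 0, 0.003, 0.001, 0.07, 0, 0, 0, 0.003, 0.001, 0.105, 0, 0, 0, 0.003, 0.001, 0.13, 0, 0, 0, 0.003, 0.001, 0.143, 0, 0, 0, 0.003, 0.001, 0.15, 0, 0, 0, 0.003, 0.001, 0.154, 0, 0, 0, 0.003, 0.001, 0.156, 0, 0, 0]

```text
t: 12.75
ee_pos: [0.4982, -0.4164, 0.0284]
tool_rot: [-0.001, 0.451, 0.893, 0.0]
contact_force: [-6.6, 4.7, 19.7]
gripper_width: 0.535
gripper_force: 30.0
```

Call:
move_arm:
  moves: [0, 0, 0.0005, 0, 0, 0, 0, 0, 0.001, 0, 0, 0, 0, 0, 0.001, 0, 0, 0, 0, 0, 0.001, 0, 0, 0, 0, 0, 0.001, 0, 0, 0, 0, 0, 0.001, 0, 0, 0, 0, 0, 0.001, 0, 0, 0, 0, 0, 0.001, 0, 0, 0]

```text
t: 13.42
ee_pos: [0.4982, -0.4164, 0.0285]
tool_rot: [-0.0, 0.451, 0.893, 0.0]
contact_force: [-5.1, 4.4, 12.7]
gripper_width: 0.534
gripper_force: 30.0
```

```bash
python3 -c "
from h import *
o=env.get_obs(); print(o['contact_force'],o['moment'])
overlay([('square_tray',[.4996,-.4190,np.radians(36.8)]),('bottle',[*o['ee_pos'][:2],np.radians(36.8),o['ee_pos'][2]-.0244])],'w10')
a=cv2.imread('pics/w10.png'); cv2.imwrite('pics/w10c.png',cv2.resize(a[100:340,150:370],None,fx=2.5,fy=2.5))"
```

```text
[-5.06359239  4.37665325 12.74157222] [0.91543693 1.07661821 0.03774588]
```

View pics/w10c.png

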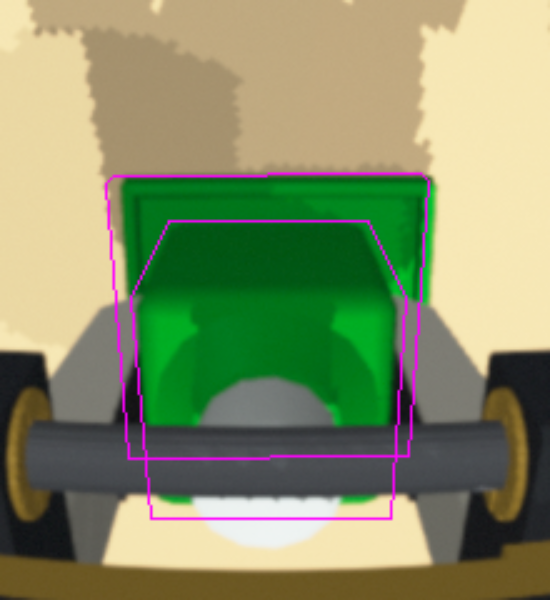

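Call:
move_arm:
  moves: [0, 0, -0.001, 0, 0, 0, 0, 0, -0.002, 0, 0, 0, 0, 0, -0.002, 0, 0, 0, 0, 0, -0.002, 0, 0, 0, 0, 0, -0.002, 0, 0, 0, 0, 0, -0.002, 0, 0, 0, 0, 0, -0.002, 0, 0, 0, 0, 0, -0.002, 0, 0, 0]

```text
t: 14.13
ee_pos: [0.4988, -0.4169, 0.0285]
tool_rot: [0.0, 0.451, 0.893, -0.0]
contact_force: [-3.2, 1.5, 8.3]
gripper_width: 0.533
gripper_force: 30.0
```

Call:
move_arm:
  moves: [0, 0, -0.001, 0, 0, 0, 0, 0, -0.001, 0, 0, 0, 0, 0, -0.001, 0, 0, 0, 0, 0, -0.001, 0, 0, 0, 0, 0, -0.001, 0, 0, 0, 0, 0, -0.02, 0, 0, 0, 0, 0, -0.06, 0, 0, 0, 0, 0, -0.12, 0, 0, 0]
  claw: 1

```text
t: 14.8
ee_pos: [0.4979, -0.4161, 0.0748]
tool_rot: [-0.002, 0.451, 0.893, 0.0]
contact_force: [0.6, 0.2, 0.2]
gripper_width: 0.991
gripper_force: 0.0
```

```bash
python3 -c "
from h import *
cv2.imwrite('pics/w11.png',imaging.snapshot('wrist')[...,::-1])
go(.498,-.417,.2,36.8)
go(.627,.2535,.2,36)"
```

```text
from [ 0.4998 -0.4179  0.0804] 36.4 t 14.85 shift [ 0.0034 -0.0021 -0.2991] turn [ 0.0003  0.0011 -0.0021] q7 1.26
from [ 0.4998 -0.4179  0.0804] 36.4 t 14.85 shift [ 1.1607  1.2527 -0.3018] turn [0.0003 0.0011 0.0024] q7 1.26
```

View pics/w11.png

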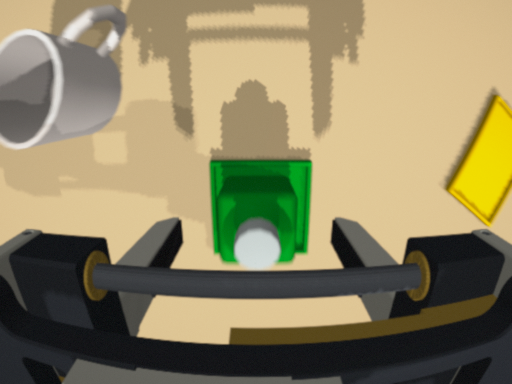

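Call:
move_arm:
  moves: [0, 0, -0.1, 0, 0, 0, 0.02, 0.022, -0.2, 0, 0, 0, 0.068, 0.073, -0.27, 0, 0, 0, 0.136, 0.147, -0.3, 0, 0, 0, 0.204, 0.22, -0.3, 0, 0, 0, 0.272, 0.293, -0.3, 0, 0, 0, 0.34, 0.367, -0.3, 0, 0, 0, 0.408, 0.44, -0.3, 0, 0, 0]

```text
t: 15.52
ee_pos: [0.5435, -0.1792, 0.1965]
tool_rot: [0.001, 0.451, 0.893, 0.0]
contact_force: [0.9, 0.4, 0.2]
gripper_width: 0.999
gripper_force: 0.0
```

```bash
python3 -c "
from h import *
go(.627,.2535,.2,36)"
```

```text
from [ 0.5435 -0.1792  0.1965] 36.4 t 15.52 shift [ 0.7465  0.8102 -0.0087] turn [0.0003 0.0003 0.0024] q7 0.87
```

Call:
move_arm:
  moves: [0.07, 0.075, -0.004, 0, 0, 0, 0.14, 0.15, -0.008, 0, 0, 0, 0.21, 0.226, -0.008, 0, 0, 0, 0.28, 0.302, -0.008, 0, 0, 0, 0.35, 0.378, -0.008, 0, 0, 0, 0.42, 0.454, -0.008, 0, 0, 0, 0.49, 0.53, -0.008, 0, 0, 0, 0.56, 0.606, -0.008, 0, 0, 0]

```text
t: 16.18
ee_pos: [0.6054, 0.1453, 0.1995]
tool_rot: [0.0, 0.451, 0.893, 0.0]
contact_force: [1.2, -0.3, 0.3]
gripper_width: 0.999
gripper_force: 0.0
```

Call:
move_arm:
  moves: [0.07, 0.075, 0, 0, 0, 0, 0.125, 0.135, 0, 0, 0, 0, 0.165, 0.18, 0, 0, 0, 0, 0.183, 0.2, 0, 0, 0, 0, 0.183, 0.2, 0, 0, 0, 0, 0.183, 0.2, 0, 0, 0, 0, 0.183, 0.2, 0, 0, 0, 0, 0.183, 0.2, 0, 0, 0, 0]

```text
t: 16.85
ee_pos: [0.6264, 0.247, 0.1991]
tool_rot: [0.0, 0.452, 0.892, -0.0]
contact_force: [-0.9, -1.0, 0.6]
gripper_width: 0.997
gripper_force: 0.0
```

```bash
python3 -c "
from h import *
x=look('soap',[.627,.2535,.63],'w12',90,smin=170)
go(x[0],x[1],.02,np.degrees(x[2]))"
```

```text
soap fit [0.6291 0.2561] 35.6 res 0.071 area 3254.0
from [0.6265 0.2473 0.1991] 36.3 t 16.9 shift [0.0141 0.0186 0.4478] turn [-0.0001  0.0002  0.004 ] q7 0.2
```

View pics/w12v.png

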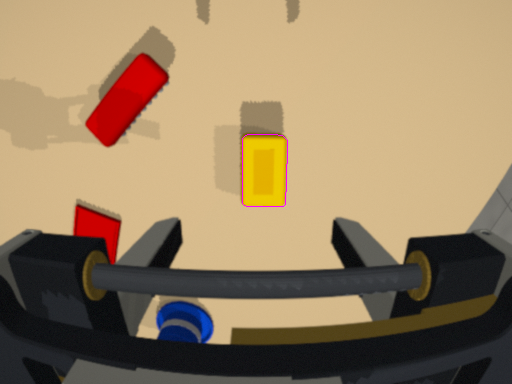

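Call:
move_arm:
  moves: [0.014, 0.018, 0.05, 0, 0, 0.004, 0.014, 0.018, 0.14, 0, 0, 0.004, 0.014, 0.018, 0.23, 0, 0, 0.004, 0.014, 0.018, 0.31, 0, 0, 0.004, 0.014, 0.018, 0.37, 0, 0, 0.004, 0.014, 0.018, 0.41, 0, 0, 0.004, 0.014, 0.018, 0.435, 0, 0, 0.004, 0.014, 0.018, 0.447, 0, 0, 0.004]

```text
t: 17.57
ee_pos: [0.6283, 0.257, 0.0187]
tool_rot: [-0.0, 0.457, 0.89, -0.001]
contact_force: [-0.4, 0.6, -0.2]
gripper_width: 1.0
gripper_force: 0.0
```

Call:
move_arm:
  moves: [0, 0, 0, 0, 0, 0, 0, 0, 0, 0, 0, 0, 0, 0, 0, 0, 0, 0, 0, 0, 0, 0, 0, 0, 0, 0, 0, 0, 0, 0, 0, 0, 0, 0, 0, 0, 0, 0, 0, 0, 0, 0, 0, 0, 0, 0, 0, 0]
  claw: -1

```text
t: 18.23
ee_pos: [0.6286, 0.2583, 0.0204]
tool_rot: [-0.0, 0.456, 0.89, -0.0]
contact_force: [-1.6, -0.9, 3.4]
gripper_width: 0.534
gripper_force: 30.0
```

```bash
python3 -c "
from h import *
x=look('soap',[.6291,.256,.62],'w13',90,smin=170)
go(x[0],x[1],.02,np.degrees(x[2]))
go(.6595,-.2505,.14,6)"
```

```text
soap fit [0.631  0.2547] 36.3 res 0.089 area 14584.0
from [0.6286 0.2583 0.0204] 35.7 t 18.28 shift [-0.0109 -0.0004  0.001 ] turn [-0.      0.     -0.0035] q7 0.18
from [0.6286 0.2583 0.0204] 35.7 t 18.28 shift [-1.0779 -0.68   -0.2989] turn [-0.      0.      0.1651] q7 0.18
```

Call:
move_arm:
  moves: [0, 0, -0.05, 0, 0, 0, 0, 0, -0.15, 0, 0, 0, -0.034, -0.021, -0.24, 0, 0, 0.005, -0.102, -0.064, -0.299, 0, 0, 0.016, -0.186, -0.117, -0.299, 0, 0, 0.029, -0.271, -0.171, -0.299, 0, 0, 0.041, -0.355, -0.224, -0.299, 0, 0, 0.054, -0.44, -0.278, -0.299, 0, 0, 0.067]

```text
t: 18.95
ee_pos: [0.6408, 0.049, 0.1396]
tool_rot: [-0.0, 0.548, 0.837, 0.0]
contact_force: [0.6, -0.5, -2.7]
gripper_width: 0.538
gripper_force: 30.0
```

```bash
python3 -c "
from h import *
go(.6595,-.2505,.14,6);print(env.get_obs()['gripper_width'])"
```

```text
from [0.6408 0.049  0.1396] 23.6 t 18.95 shift [-0.705  -0.2566 -0.001 ] turn [ 0.     -0.      0.0976] q7 0.31
0.5382787661535431
```

Call:
move_arm:
  moves: [-0.094, -0.034, 0, 0, 0, 0.013, -0.188, -0.068, 0, 0, 0, 0.026, -0.282, -0.103, 0, 0, 0, 0.039, -0.376, -0.137, 0, 0, 0, 0.052, -0.47, -0.171, 0, 0, 0, 0.065, -0.56, -0.204, 0, 0, 0, 0.078, -0.64, -0.233, 0, 0, 0, 0.089, -0.705, -0.257, 0, 0, 0, 0.098]

```text
t: 19.62
ee_pos: [0.6594, -0.2526, 0.1392]
tool_rot: [0.0, 0.67, 0.742, -0.001]
contact_force: [-0.3, 0.1, -1.9]
gripper_width: 0.54
gripper_force: 30.0
```

Call:
move_arm:
  moves: [0, 0, 0.04, 0, 0, 0, 0, 0, 0.08, 0, 0, 0, 0, 0, 0.12, 0, 0, 0, 0, 0, 0.14, 0, 0, 0, 0, 0, 0.14, 0, 0, 0, 0, 0, 0.14, 0, 0, 0, 0, 0, 0.14, 0, 0, 0, 0, 0, 0.14, 0, 0, 0]

```text
t: 20.28
ee_pos: [0.6608, -0.2491, 0.0847]
tool_rot: [0.001, 0.669, 0.743, 0.0]
contact_force: [0.5, -0.5, -2.2]
gripper_width: 0.535
gripper_force: 30.0
```

```bash
python3 -c "
from h import *
o=env.get_obs()
overlay([('soap_dish',[.6595,-.2505,np.radians(6)]),('soap',[*o['ee_pos'][:2],np.radians(6),o['ee_pos'][2]-.0204])],'w14')
a=cv2.imread('pics/w14.png'); cv2.imwrite('pics/w14c.png',cv2.resize(a[80:340,130:390],None,fx=2.2,fy=2.2))
go(.6595,-.2505,.0244,6)"
```

```text
from [ 0.6607 -0.2491  0.0847] 6.0 t 20.33 shift [-0.0031 -0.0036  0.1508] turn [0.0005 0.0002 0.0001] q7 0.5
```

View pics/w14c.png

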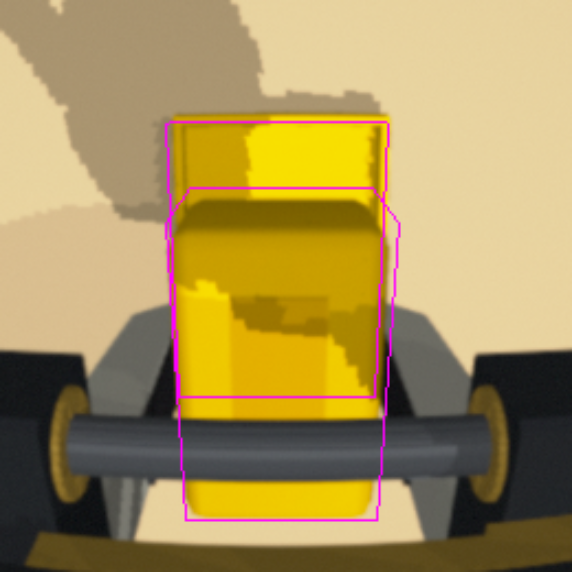

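Call:
move_arm:
  moves: [0.011, 0.002, 0.03, 0, 0, 0, 0.011, 0.002, 0.07, 0, 0, 0, 0.011, 0.002, 0.105, 0, 0, 0, 0.011, 0.002, 0.128, 0, 0, 0, 0.011, 0.002, 0.14, 0, 0, 0, 0.011, 0.002, 0.146, 0, 0, 0, 0.011, 0.002, 0.149, 0, 0, 0, 0.011, 0.002, 0.15, 0, 0, 0]

```text
t: 21.0
ee_pos: [0.6599, -0.2443, 0.0244]
tool_rot: [-0.001, 0.669, 0.743, -0.0]
contact_force: [-5.2, 2.3, 9.1]
gripper_width: 0.539
gripper_force: 30.0
```

Call:
move_arm:
  moves: [0, 0, 0, 0, 0, 0, 0, 0, 0, 0, 0, 0, 0, 0, 0, 0, 0, 0, 0, 0, 0, 0, 0, 0, 0, 0, 0, 0, 0, 0, 0, 0, 0, 0, 0, 0, 0, 0, 0, 0, 0, 0, 0, 0, 0, 0, 0, 0]

```text
t: 21.67
ee_pos: [0.6603, -0.2445, 0.0244]
tool_rot: [-0.0, 0.669, 0.743, 0.0]
contact_force: [-3.6, 1.0, 5.8]
gripper_width: 0.533
gripper_force: 30.0
```

Resting lightly on the tray floor; release and rise.

Call:
move_arm:
  moves: [0, 0, 0, 0, 0, 0, 0, 0, 0, 0, 0, 0, 0, 0, 0, 0, 0, 0, 0, 0, 0, 0, 0, 0, 0, 0, 0, 0, 0, 0, 0, 0, -0.03, 0, 0, 0, 0, 0, -0.1, 0, 0, 0, 0, 0, -0.2, 0, 0, 0]
  claw: 1

```text
t: 22.33
ee_pos: [0.6587, -0.2438, 0.1021]
tool_rot: [-0.002, 0.669, 0.743, -0.001]
contact_force: [0.0, -0.1, 0.2]
gripper_width: 0.993
gripper_force: 0.0
```

```bash
python3 -c "
from h import *
cv2.imwrite('pics/w15.png',imaging.snapshot('wrist')[...,::-1])
go(.4515,.2275,.2,-10)"
```

```text
from [ 0.6631 -0.2458  0.1122] 6.0 t 22.38 shift [ 1.2313 -0.4012 -0.2255] turn [0.0022 0.0006 0.0888] q7 0.49
```

View pics/w15.png

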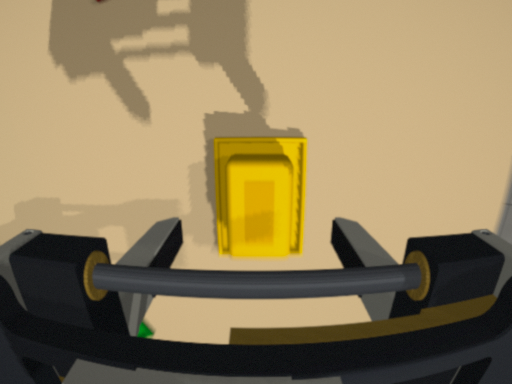

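Call:
move_arm:
  moves: [0.01, -0.003, -0.08, 0, 0, 0, 0.067, -0.022, -0.16, 0, 0, 0.006, 0.152, -0.05, -0.22, 0, 0, 0.012, 0.247, -0.081, -0.22, 0, 0, 0.018, 0.342, -0.112, -0.22, 0, 0, 0.025, 0.437, -0.143, -0.22, 0, 0, 0.031, 0.532, -0.174, -0.22, 0, 0, 0.038, 0.627, -0.205, -0.22, 0, 0, 0.045]

```text
t: 23.05
ee_pos: [0.5519, -0.0022, 0.1927]
tool_rot: [0.0, 0.72, 0.694, 0.001]
contact_force: [0.3, -0.4, -0.2]
gripper_width: 1.001
gripper_force: 0.0
```

```bash
python3 -c "
from h import *
go(.4515,.2275,.2,-10)"
```

```text
from [ 0.5519 -0.0022  0.1927] -2.2 t 23.05 shift [ 0.5645 -0.2724 -0.0185] turn [ 0.0005 -0.0002  0.0435] q7 0.01
```

Call:
move_arm:
  moves: [0.09, -0.043, -0.009, 0, 0, 0.007, 0.18, -0.087, -0.018, 0, 0, 0.014, 0.27, -0.13, -0.018, 0, 0, 0.021, 0.36, -0.174, -0.018, 0, 0, 0.028, 0.44, -0.212, -0.018, 0, 0, 0.035, 0.51, -0.246, -0.018, 0, 0, 0.04, 0.555, -0.268, -0.018, 0, 0, 0.043, 0.555, -0.268, -0.018, 0, 0, 0.043]

```text
t: 23.72
ee_pos: [0.4518, 0.2267, 0.1995]
tool_rot: [-0.001, 0.763, 0.646, 0.001]
contact_force: [-1.0, 0.1, 0.5]
gripper_width: 1.0
gripper_force: 0.0
```

Call:
move_arm:
  moves: [0, 0, 0, 0, 0, 0, 0, 0, 0, 0, 0, 0, 0, 0, 0, 0, 0, 0, 0, 0, 0, 0, 0, 0, 0, 0, 0, 0, 0, 0, 0, 0, 0, 0, 0, 0, 0, 0, 0, 0, 0, 0, 0, 0, 0, 0, 0, 0]

```text
t: 24.38
ee_pos: [0.4537, 0.2218, 0.1988]
tool_rot: [0.0, 0.765, 0.644, -0.0]
contact_force: [-0.6, -1.3, -0.0]
gripper_width: 1.003
gripper_force: 0.0
```

```bash
python3 -c "
from h import *
x=look('brush',[.4515,.2275,-.17],'w16',90,smin=150)
go(x[0],x[1],.026,np.degrees(x[2]))"
```

```text
brush fit [0.4531 0.2287] -9.0 res 0.083 area 4147.0
from [0.4537 0.2219 0.1988] -9.8 t 24.43 shift [ 0.0165 -0.0043  0.432 ] turn [ 0.      0.     -0.0047] q7 -0.57
```

View pics/w16v.png

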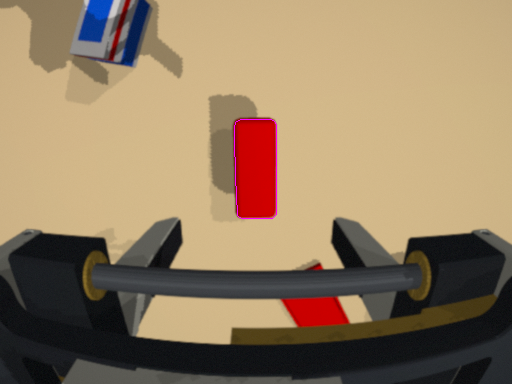

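Call:
move_arm:
  moves: [0.01, -0.004, 0.05, 0, 0, -0.004, 0.01, -0.004, 0.14, 0, 0, -0.004, 0.01, -0.004, 0.23, 0, 0, -0.004, 0.01, -0.004, 0.31, 0, 0, -0.004, 0.01, -0.004, 0.37, 0, 0, -0.004, 0.01, -0.004, 0.41, 0, 0, -0.004, 0.01, -0.004, 0.428, 0, 0, -0.004, 0.01, -0.004, 0.432, 0, 0, -0.004]

```text
t: 25.1
ee_pos: [0.4522, 0.2259, 0.0247]
tool_rot: [-0.0, 0.761, 0.649, -0.001]
contact_force: [0.5, 0.0, -0.2]
gripper_width: 1.0
gripper_force: 0.0
```

Call:
move_arm:
  moves: [0, 0, 0, 0, 0, 0, 0, 0, 0, 0, 0, 0, 0, 0, 0, 0, 0, 0, 0, 0, 0, 0, 0, 0, 0, 0, 0, 0, 0, 0, 0, 0, 0, 0, 0, 0, 0, 0, 0, 0, 0, 0, 0, 0, 0, 0, 0, 0]
  claw: -1

```text
t: 25.77
ee_pos: [0.4528, 0.2263, 0.0262]
tool_rot: [0.0, 0.761, 0.649, 0.0]
contact_force: [-0.1, -0.2, 3.9]
gripper_width: 0.491
gripper_force: 30.0
```

```bash
python3 -c "
from h import *
x=look('brush',[.4531,.2287,-.16],'w17',100,smin=150)
go(x[0],x[1],.026,np.degrees(x[2]))
go(.502,0,.1,17.5)"
```

```text
brush fit [0.4528 0.2291] -9.1 res 0.078 area 16374.0
from [0.4528 0.2263 0.0262] -9.1 t 25.82 shift [ 0.0069 -0.0009  0.0005] turn [ 0.0001 -0.0001 -0.0002] q7 -0.48
from [0.4528 0.2263 0.0262] -9.1 t 25.82 shift [-0.5392  0.2111 -0.1845] turn [ 1.000e-04 -1.000e-04 -1.478e-01] q7 -0.48
```

Call:
move_arm:
  moves: [0, 0, -0.05, 0, 0, 0, 0, 0, -0.13, 0, 0, -0.005, -0.04, 0.016, -0.184, 0, 0, -0.02, -0.12, 0.047, -0.184, 0, 0, -0.04, -0.21, 0.082, -0.184, 0, 0, -0.065, -0.3, 0.118, -0.184, 0, 0, -0.09, -0.39, 0.153, -0.184, 0, 0, -0.115, -0.47, 0.184, -0.184, 0, 0, -0.135]

```text
t: 26.48
ee_pos: [0.4957, 0.0266, 0.0996]
tool_rot: [0.0, 0.606, 0.796, -0.0]
contact_force: [0.3, 0.3, -1.6]
gripper_width: 0.492
gripper_force: 30.0
```

```bash
python3 -c "
from h import *
go(.502,0,.085,17.5)"
```

```text
from [0.4957 0.0266 0.0996] 15.4 t 26.48 shift [-0.0683 -0.0024  0.0366] turn [-0.      0.0001 -0.0116] q7 0.09
```

Call:
move_arm:
  moves: [-0.04, -0.002, 0.01, 0, 0, -0.006, -0.06, -0.002, 0.025, 0, 0, -0.012, -0.068, -0.002, 0.037, 0, 0, -0.012, -0.068, -0.002, 0.037, 0, 0, -0.012, -0.068, -0.002, 0.037, 0, 0, -0.012, -0.068, -0.002, 0.037, 0, 0, -0.012, -0.068, -0.002, 0.037, 0, 0, -0.012, -0.068, -0.002, 0.037, 0, 0, -0.012]

```text
t: 27.15
ee_pos: [0.502, 0.0037, 0.085]
tool_rot: [0.0, 0.592, 0.806, 0.0]
contact_force: [0.2, 0.2, -0.9]
gripper_width: 0.492
gripper_force: 30.0
```

```bash
python3 -c "
from h import *
o=env.get_obs()
overlay([('brush_tray',[.502,0,np.radians(17.5)]),('brush',[*o['ee_pos'][:2],np.radians(17.5),o['ee_pos'][2]-.0262])],'w18')
a=cv2.imread('pics/w18.png'); cv2.imwrite('pics/w18c.png',cv2.resize(a[60:340,120:400],None,fx=2.1,fy=2.1))
go(.502,0,.0302,17.5)"
```

```text
from [0.502  0.0035 0.085 ] 17.4 t 27.2 shift [-0.0083 -0.0027  0.137 ] turn [ 0.0001 -0.     -0.0003] q7 0.15
```

View pics/w18c.png

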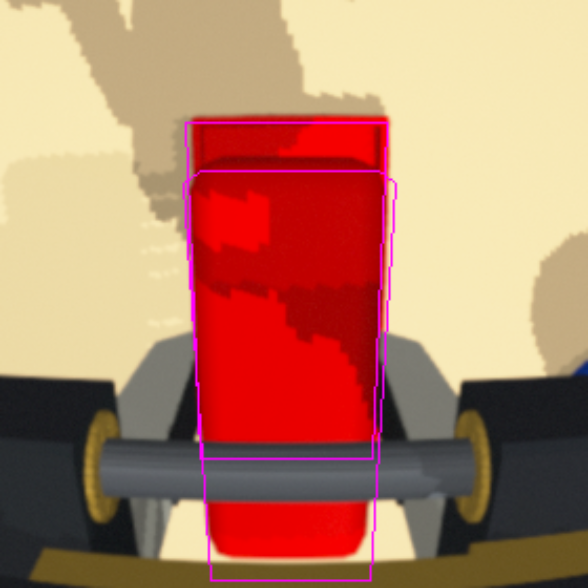

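Call:
move_arm:
  moves: [-0.013, 0.002, 0.03, 0, 0, 0, -0.013, 0.002, 0.065, 0, 0, 0, -0.013, 0.002, 0.095, 0, 0, 0, -0.013, 0.002, 0.115, 0, 0, 0, -0.013, 0.002, 0.126, 0, 0, 0, -0.013, 0.002, 0.132, 0, 0, 0, -0.013, 0.002, 0.135, 0, 0, 0, -0.013, 0.002, 0.136, 0, 0, 0]

```text
t: 27.87
ee_pos: [0.5044, -0.0022, 0.0305]
tool_rot: [0.0, 0.592, 0.806, 0.0]
contact_force: [0.5, -0.2, -0.9]
gripper_width: 0.491
gripper_force: 30.0
```

Call:
move_arm:
  moves: [0, 0, 0.001, 0, 0, 0, 0, 0, 0.001, 0, 0, 0, 0, 0, 0.001, 0, 0, 0, 0, 0, 0.001, 0, 0, 0, 0, 0, 0.001, 0, 0, 0, 0, 0, 0.001, 0, 0, 0, 0, 0, 0.001, 0, 0, 0, 0, 0, 0.001, 0, 0, 0]

```text
t: 28.53
ee_pos: [0.5045, -0.0022, 0.0302]
tool_rot: [0.0, 0.592, 0.806, 0.0]
contact_force: [-0.8, 0.5, 3.1]
gripper_width: 0.49
gripper_force: 30.0
```

Touching lightly; release and rise.

Call:
move_arm:
  moves: [0, 0, 0, 0, 0, 0, 0, 0, 0, 0, 0, 0, 0, 0, 0, 0, 0, 0, 0, 0, 0, 0, 0, 0, 0, 0, 0, 0, 0, 0, 0, 0, -0.03, 0, 0, 0, 0, 0, -0.1, 0, 0, 0, 0, 0, -0.2, 0, 0, 0]
  claw: 1

```text
t: 29.2
ee_pos: [0.5028, -0.0022, 0.1087]
tool_rot: [-0.002, 0.592, 0.806, -0.002]
contact_force: [0.4, 0.7, 0.1]
gripper_width: 0.986
gripper_force: 0.0
```

Call:
move_arm:
  moves: [0, 0, -0.1, 0, 0, 0, 0, 0, -0.2, 0, 0, 0, 0.09, 0, -0.25, 0, 0, 0, 0.18, 0, -0.28, 0, 0, 0, 0.26, 0, -0.28, 0, 0, 0, 0.3, 0, -0.28, 0, 0, 0, 0.3, 0, -0.28, 0, 0, 0, 0.3, 0, -0.28, 0, 0, 0]

```text
t: 29.87
ee_pos: [0.4682, 0.1128, 0.2221]
tool_rot: [0.0, 0.591, 0.806, -0.0]
contact_force: [-0.0, -0.2, -0.5]
gripper_width: 0.999
gripper_force: 0.0
```

```bash
python3 -c "
from h import *
a=imaging.snapshot('scene')[...,::-1]; b=imaging.snapshot('wrist')[...,::-1]; 
cv2.imwrite('pics/end.png',cv2.vconcat([cv2.resize(a[90:320,150:430],(730,600))[:, :]])); cv2.imwrite('pics/endw.png',b)
print(env.get_obs()['ee_pos'],env.get_obs()['contact_force'])"
```

```text
[0.46863226 0.11125284 0.22185514] [ 0.04704654  0.27784746 -1.03862563]
```

View pics/end.png

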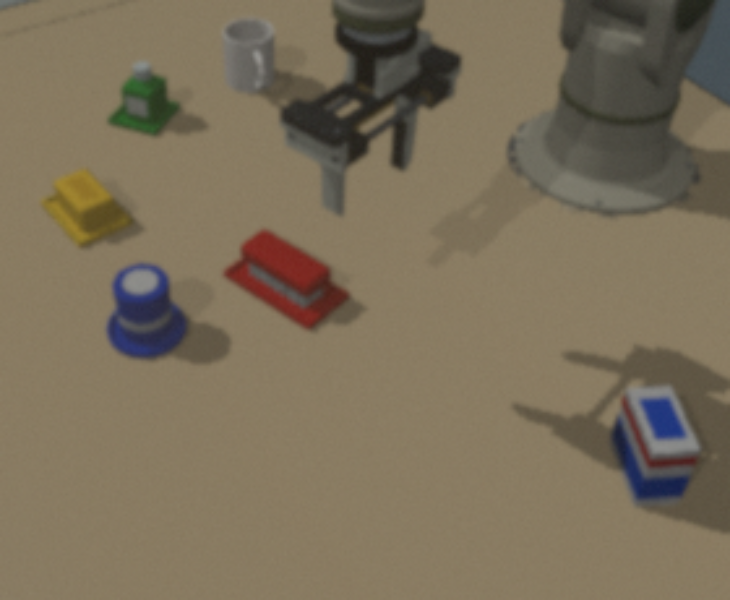

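View pics/endw.png

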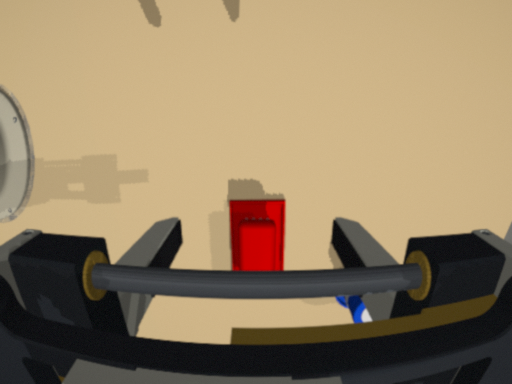

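All four items stand upright or flat inside their trays (tub at (145,310), bottle (145,100), soap (87,205) and brush (287,270) in the scene crop). The carton and mug look undisturbed, and the gripper is clear of everything.

```bash
python3 -c "
from rig import env
print(env.job_done())"
```

```text
the job is handed in; nothing more can be done
None
```

I put the tub, bottle, soap and brush, in that order, into their matching trays, released them and handed the job in at about 30 s; the final pictures show all four inside their rims and the carton and mug apparently undisturbed, though no verdict came back.

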